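# Sound the wells of a heating block with a depth rod

### The job

The four wells of the aluminium block look alike, but they are 60, 52, 44 and 36 mm deep, and the short tubes need the 52 mm one. Take the depth rod from its stand, sound the wells by lowering it gently until it bottoms, and leave it standing in the 52 mm well, resting on the bottom and let go. Lower it all the way by hand: do not let it drop, do not slam it into a well or press it hard on the block's top face, and leave the carton, timer, beaker and dish near by where they are.

Things in the scene. Friction and masses are not known exactly. Their poses are not given: they have to be found in the camera images.
- rod_grip (a point): middle of the handle of the loose depth rod, 102.5 mm above its tip; z runs along the rod from tip to handle. The rod is 131 mm long, about 0.12 kg: from the tip up a steel shank 12 mm across to 80 mm, a black handle 20 mm across from 80 to 125 mm, a steel cap 24 mm across. At the start it stands upright in its stand, in a hole 35 mm deep, tip 10 mm above the work surface
- rod_tip (a point): lower end of the depth rod, on its axis, slightly chamfered; z as for the handle point. Thin dark rings round the shank mark 36, 44, 52 and 60 mm from the tip: when the rod stands on the bottom of a well, the ring of that well's depth is level with the block's top face
- stand: stand of the rod, fixed: grey block 60x60x45 mm on a 70x70x8 mm rubber foot, with one upright hole in the middle; origin at the centre of its underside
- block: aluminium block, fixed, 70x140x72 mm high, rubber feet at its ends; origin at the centre of its underside, z up, y along its length. Four upright blind wells 16 mm across lie in a row at y = -51, -17, 17 and 51 mm. They are 60, 52, 44 and 36 mm deep; which is which changes from start to start and cannot be seen from outside. Floors flat and rigid
- well_1 (a point): centre of the mouth of one well, level with the block's top face, at y = -51 mm of the block; its depth (60, 52, 44 or 36 mm) is not known
- well_2 (a point): centre of the mouth of one well, level with the block's top face, at y = -17 mm of the block; its depth (60, 52, 44 or 36 mm) is not known
- well_3 (a point): centre of the mouth of one well, level with the block's top face, at y = 17 mm of the block; its depth (60, 52, 44 or 36 mm) is not known
- well_4 (a point): centre of the mouth of one well, level with the block's top face, at y = 51 mm of the block; its depth (60, 52, 44 or 36 mm) is not known
- carton: bystander, loose: small white card box, 56x80x60 mm; origin at the centre of its underside
- timer: bystander, loose: white bench timer, 62x62x18 mm; origin at the centre of its underside
- beaker: bystander, loose: small clear beaker, 43 mm across, 50 mm high; origin at the centre of its underside
- petri: bystander, loose: closed round dish, 90 mm across, 15 mm high; origin at the centre of its underside
Things that resemble listed ones, but are neither listed nor needed, are in the scene too. Of the things like the part that bears rod_grip, leave any that is pink; of the rest the smaller one is meant.

How it is judged:
By the outcome, as a careful person would: the job done as asked, in the order asked, and still so for the second after the job is handed in, with the robot touching nothing.
It also fails if it takes over 64 s, if anything falls off the work surface, if the arm or the gripper's body presses on something with over 40 N, if the wrist force passes 120 N, or if a joint passes its speed limit or range.

### The arm

A 7-joint arm with a two-finger parallel gripper is mounted at the origin on a cart in front of the work surface, level with it; the furniture and walls round the work are solid. World frame = base frame: x ahead of the robot, y to its left, z up, the work surface at z = 0. Lengths are in m, angles in rad, forces in N, time in s.
With the tool pointing down it reaches from about 0.425 to 0.925 m from the base axis. Payload 6.8 kg.
Tool frame: the origin (TCP) lies at the very end of the fingers, on their centre line; the grasp point (between the pads) lies r.grip_depth behind it (r.grip_depth is the distance from the TCP to the grasp point, in m); z points along the fingers, x is the direction in which the jaws open and shut, and the axes are right-handed (so a half turn about z gives the same grasp; the last joint's range is limited). The gripper opens to 85 mm and grips with 20 to 120 N. Pads are 22 mm wide; open, the fingers measure 114 mm over their backs; the gripper's body (76 mm by 85 mm) begins 54 mm behind the grasp point. The pads swing forward as they close: fully open they stand 13 mm farther back than shut.
Start: joints at [-1.328, 0.477, 0.022, 1.555, -0.011, 1.109, -0.083], TCP at [0.232, 0.634, 0.198] pointing down, gripper open.
Joint ranges: [-2.96, 2.96], [-0.34, 2.1], [-1.41, 1.46], [0.24, 2.44], [-1.37, 4.51], [0.17, 1.92], [-2.96, 2.96]. Speed limits (rad/s): [2.39, 2.39, 3.14, 3.14, 3.14, 3.14, 3.14].

### API

Orientations are given as a rotation vector (axis times angle).
In Python, from bench import readout, grab_frame, workorder, r gives the robot as it stands.
- The arm moves only by the shell command python3 -m handwheel 'ROWS' [FORCE]. ROWS is text: rows parted by semicolons, each of 7 numbers parted by spaces: the shift along the tool's x, y, z in mm, then the turn, a rotation vector about the tool's x, y, z in degrees, then the finger opening in mm, from 0 to 85.4. A call has 1 to 12 rows; each row is the pose to reach, as a shift and turn from the pose commanded when the call began, along the tool's axes at that moment; what a row does not reach only later rows make up. A row lasts 1/8 s, in which the tool goes at most 62.5 mm and 10.7 degrees, less where a joint would pass 70% of its speed; a pose out of reach is approached as far as the arm can. A call with a gripper value outside its range is refused whole. The fingers move at their own pace and stop on an object; FORCE is the grip in N (left out, the last holds). Time passes only in rows, so rows that repeat a pose let the fingers close. It gives the time, the measured TCP pose, the force and the opening at its end, in the units of the state.
- readout.get_obs(): the state, without advancing time (a new reading comes with each control period).
- grab_frame(name): name is "scene" or "top" or "wrist"; returns a dict with "pixels" (480x640x3 uint8, red, green, blue), "fx", "fy", "cx", "cy" (pixels), "rvec" (rotation vector, rad) and "tvec" (3), from world to camera coordinates, as OpenCV has them. Camera axes: x right, y down, z forward; pixel columns grow to the right and rows downward; lengths in m; the calibration is good to about 2 mm. A picture is of the moment at which its call begins. There is no depth.
- workorder.hand_in(): hands the job in, once; it reports no verdict.
The state is a dict: "clock": time; "joints": joint angles; "qvel": joint speeds; "tau": joint torques, N m; "tcp_pos": TCP position; "orientation": TCP orientation; "contact_force": force on the tool from outside, world axes, zero at the start; "moment": the same for the moment, N m; "grip_width": finger opening in m.
Only numpy, scipy, OpenCV 4.12 (cv2) and the standard library are available. Lean on these libraries where they do the work, as an engineer would, in place of code of your own. Each camera call takes 0.05 s, during which the arm holds its last target.

## Working session

There is one attempt and no reset: what is moved stays moved. The work goes in short steps, Python scripts to look and compute and a shell command to move; the robot and the scene stay as the last step left them, time stands still between calls to the robot, and variables do not carry over. Pictures are saved under pics/ and viewed, and the job is handed in when it is done.

```bash
mkdir -p pics; ls; cat > h.py <<'E'
import numpy as np, cv2
from bench import readout, grab_frame, workorder, r
def snap(n,f):
    d=grab_frame(n); cv2.imwrite('pics/'+f+'.png',cv2.cvtColor(d['pixels'],cv2.COLOR_RGB2BGR))
    np.savez('pics/'+f+'.npz',**d); return d
def load(f): return dict(np.load('pics/'+f+'.npz'))
def ray(d,u,v):
    R=cv2.Rodrigues(np.array(d['rvec'],float))[0];t=np.array(d['tvec'],float).ravel()
    o=-R.T@t; q=R.T@np.array([(u-d['cx'])/d['fx'],(v-d['cy'])/d['fy'],1.]); return o,q/np.linalg.norm(q)
def onz(d,u,v,z):
    o,q=ray(d,u,v); return o+q*(z-o[2])/q[2]
def proj(d,p):
    K=np.array([[d['fx'],0,d['cx']],[0,d['fy'],d['cy']],[0,0,1]],float)
    return cv2.projectPoints(np.array(p,float).reshape(-1,3),np.array(d['rvec'],float),np.array(d['tvec'],float),K,None)[0].reshape(-1,2)
def st():
    o=readout.get_obs(); print({k:np.round(v,4) for k,v in o.items() if k not in('qvel','tau')})
    return o
E
python3 - <<'E'
from h import *
for n in('scene','top','wrist'): d=snap(n,n+'0'); print(n,onz(d,320,240,0), ray(d,0,0)[0])
st(); print(r.grip_depth)
E
```

```text
pics
scene [ 0.67065642 -0.00290347  0.        ] [-0.10553498 -0.43223251  0.51584245]
top [ 0.54890094 -0.03950866  0.        ] [ 0.48776416 -0.05962901  0.96341871]
wrist [0.27076946 0.61713295 0.        ] [0.16397689 0.65773413 0.37291516]
{'clock': np.float64(0.15), 'joints': array([-1.3281,  0.4776,  0.0224,  1.5562, -0.0115,  1.1093, -0.0831]), 'tcp_pos': array([0.2318, 0.6334, 0.1974]), 'orientation': array([ 2.5743e+00,  1.7992e+00, -1.8000e-03]), 'contact_force': array([ 0.696 ,  0.0449, -0.4783]), 'moment': array([-0.0098, -0.0187, -0.0066]), 'grip_width': np.float64(0.0854)}
0.0187
```

View pics/scene0.png

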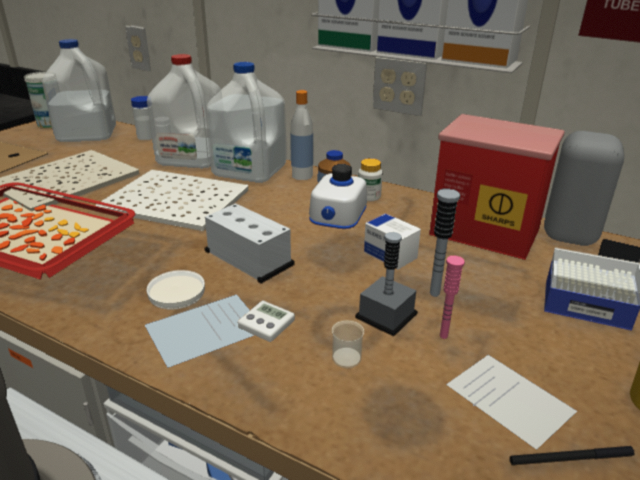

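View pics/top0.png

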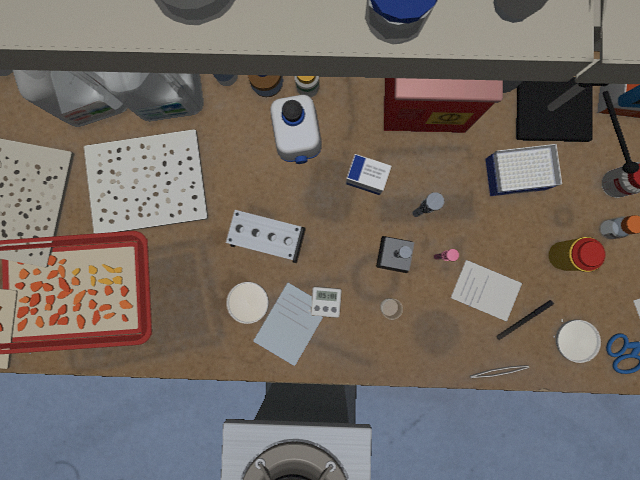

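View pics/wrist0.png

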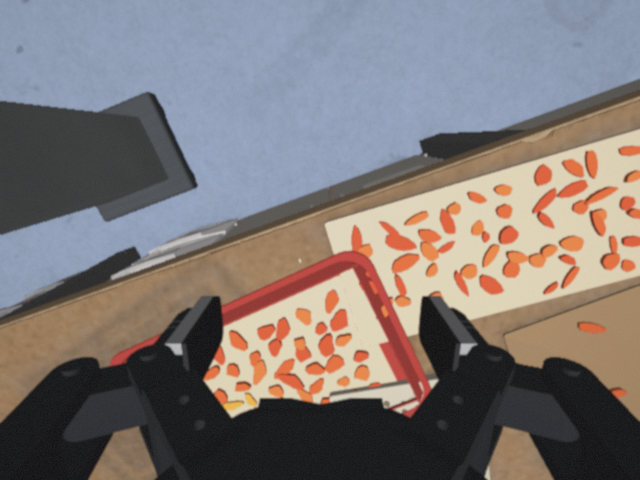

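The scene and top views show the target rod in its grey stand (top pixel ~405,252). The taller grey rod (432,203) and the pink one (450,255) are decoys. The block's wells run from about (247,227) to (288,240). Next I'll measure.

```bash
python3 - <<'E'
from h import *
d=load('top0'); im=cv2.cvtColor(d['pixels'],cv2.COLOR_RGB2BGR)
a=cv2.resize(im[190:290,210:330],None,fx=5,fy=5,interpolation=cv2.INTER_CUBIC)
b=cv2.resize(im[180:330,340:470],None,fx=4,fy=4,interpolation=cv2.INTER_CUBIC)
cv2.imwrite('pics/za.png',a);cv2.imwrite('pics/zb.png',b)
g=cv2.cvtColor(im,cv2.COLOR_BGR2GRAY)
m=(g<90).astype(np.uint8); m[:205]=0;m[265:]=0;m[:,:225]=0;m[:,310:]=0
n,l,s,c=cv2.connectedComponentsWithStats(m)
for i in range(1,n):
    if s[i][4]>15: print('dark',s[i],c[i],onz(d,*c[i],.072)[:2])
e=load('scene0')
for z in(0,.045,.141): print(z,proj(e,onz(d,405,252,z)))
print(onz(d,405,252,.141))
E
```

```text
dark [248 205  26  14 135] [260.47407407 211.83703704] [0.59818997 0.08181961]
dark [236 225   7   7  30] [238.13333333 227.46666667] [0.56498788 0.12610209]
dark [292 227  15  37 233] [299.51072961 245.34763948] [5.32286600e-01 9.98387687e-05]
dark [252 229   7   8  35] [254.51428571 231.74285714] [0.55724036 0.09240008]
dark [225 230   2  10  16] [225.375 234.125] [0.55067572 0.15154046]
dark [268 233   7   7  25] [270.08 235.56] [0.55039524 0.06046574]
0 [[402.69916801 318.84091152]]
0.045 [[399.8925374  293.48782751]]
0.141 [[393.40008863 234.83971094]]
[ 0.52223482 -0.20099452  0.141     ]
```

View pics/za.png

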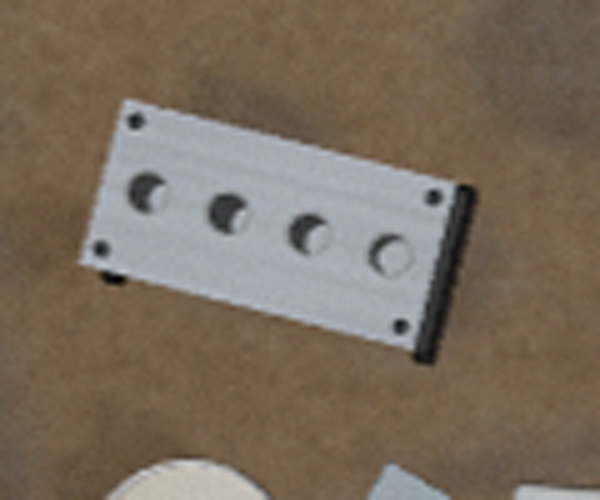

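View pics/zb.png

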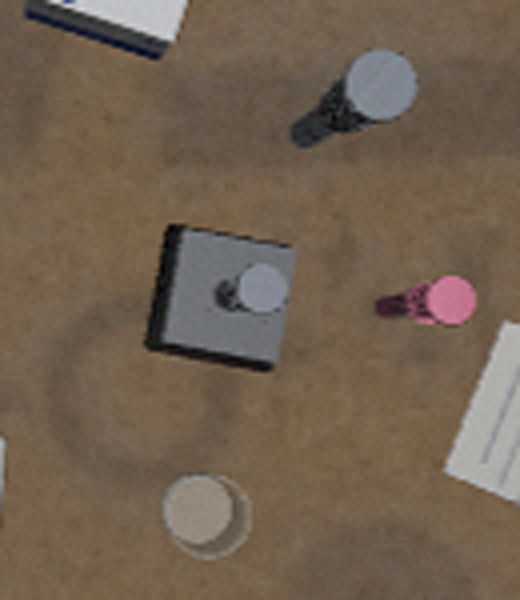

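The zoom shows four wells at crop pixels (148,193), (229,214), (310,234) and (391,255), and the cap at crop (263,288). Converting these and cross-checking them in the scene view.

```bash
python3 - <<'E'
from h import *
d=load('top0'); e=load('scene0'); im=cv2.cvtColor(e['pixels'],cv2.COLOR_RGB2BGR)
cv2.imwrite('pics/zc.png',cv2.resize(im[195:285,195:305],None,fx=6,fy=6,interpolation=cv2.INTER_CUBIC))
cv2.imwrite('pics/zd.png',cv2.resize(im[215:345,340:470],None,fx=4,fy=4,interpolation=cv2.INTER_CUBIC))
f=lambda x,y,s,u,v:((x+.5)/s-.5+u,(y+.5)/s-.5+v)
P=[]
for p in [(148,193),(229,214),(310,234),(391,255)]:
    q=onz(d,*f(*p,5,210,190),.072);P.append(q); print(q, proj(e,q), (proj(e,q)-[195,195]+.5)*6-.5)
P=np.array(P); print(np.linalg.norm(np.diff(P,axis=0),axis=1), P.mean(0), np.degrees(np.arctan2(*(P[0]-P[3])[:2])))
S=np.array([onz(d,*f(*p,5,210,190),.072) for p in [(135,121),(433,197),(400,327),(101,248)]]);print('screws',S.mean(0))
C=np.array([onz(d,*f(*p,5,210,190),.072) for p in [(125,100),(457,183),(415,350),(80,263)]]);print('corners',C.mean(0),np.linalg.norm(C-np.roll(C,1,0),axis=1))
q=onz(d,*f(263,288,4,340,180),.141); print('cap',q,(proj(e,q)-[340,215]+.5)*4-.5)
C=np.array([onz(d,*f(*p,4,340,180),.045) for p in [(184,229),(295,245),(276,361),(164,346)]]);print('stand',C.mean(0),np.linalg.norm(C-np.roll(C,1,0),axis=1),np.degrees(np.arctan2(C[0]-C[1],1)),C)
g=lambda u,v,z:print(np.round(onz(d,u,v,z),3))
print('others'); g(450,255,.12);g(436,200,.18);g(370,158,.06);g(392,309,.05);g(326,296,.018);g(247,303,.015);g(389,120,0)
E
```

```text
[0.56355588 0.12386745 0.072     ] [[227.51894182 212.64325667]] [[197.61365093 108.35954005]]
[0.5559554  0.09054657 0.072     ] [[240.32209024 218.91678742]] [[274.43254145 146.00072454]]
[0.54877844 0.05731628 0.072     ] [[253.77817963 225.34296258]] [[355.16907777 184.55777549]]
[0.54121181 0.02414577 0.072     ] [[267.65162643 232.13747292]] [[438.40975855 225.32483755]]
[0.03417672 0.03399648 0.03402259] [0.55237538 0.07396902 0.072     ] 12.629347794169497
screws [0.5527126 0.0749679 0.072    ]
corners [0.55246328 0.07416801 0.072     ] [0.06880033 0.13971983 0.06975081 0.14077166]
cap [ 0.52295229 -0.20167514  0.141     ] [[217.73006028  80.46607334]]
stand [ 0.52284437 -0.20112787  0.045     ] [0.06171827 0.05804382 0.06103089 0.05828817] [0.38125651 3.30008517 0.        ] [[ 0.556539   -0.17671571  0.045     ]
 [ 0.54988472 -0.23437684  0.045     ]
 [ 0.489474   -0.22569845  0.045     ]
 [ 0.49547976 -0.1677205   0.045     ]]
others
[ 0.52 -0.29  0.12]
[ 0.615 -0.247  0.18 ]
[ 0.718 -0.139  0.06 ]
[ 0.408 -0.192  0.05 ]
[ 0.429 -0.056  0.018]
[0.408 0.112 0.015]
[ 0.82  -0.184  0.   ]
```

View pics/zc.png

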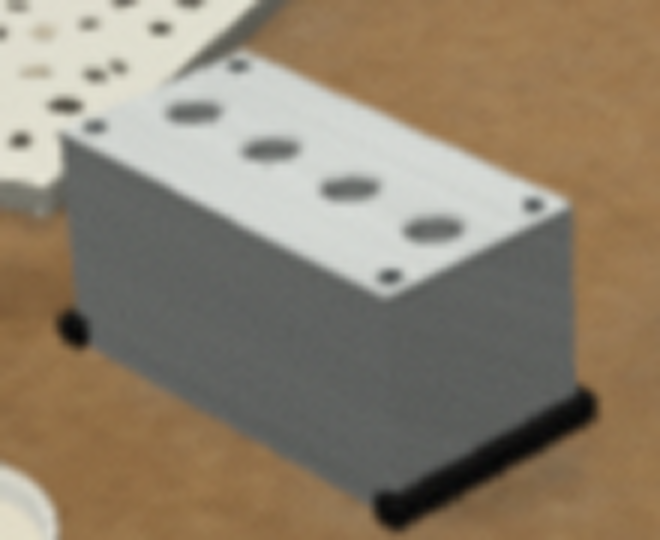

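View pics/zd.png

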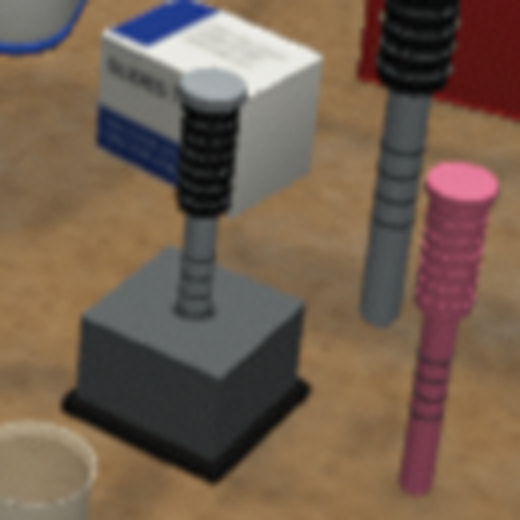

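Top-view sizes check out: well pitch is 34.0 mm and the block is 69x140 mm. The cap and stand centre agree at (0.523,-0.2015). In the scene view everything shares about a 1 px offset, so relative vectors are good. I'll swing over with the jaws turned along world x.

```bash
python3 -m handwheel '-10 15 -30 0 0 5 85; -40 50 -60 0 0 12 85; -70 95 -100 0 0 20 85; -100 140 -100 0 0 28 85; -130 185 -100 0 0 36 85; -160 230 -100 0 0 44 85; -190 275 -100 0 0 52 85; -220 320 -100 0 0 60 85; -245 352 -100 0 0 66 85; -269 383 -100 0 0 69.9 85; -269 383 -100 0 0 69.9 85; -269 383 -100 0 0 69.9 85' && python3 -c "
from h import *
st()"
```

```text
clock: 1.65
tcp_pos: [0.4987, 0.2503, 0.298]
orientation: [-3.141, -0.002, 0.001]
contact_force: [0.2, -0.4, 0.4]
grip_width: 0.085
{'clock': np.float64(1.65), 'joints': array([-0.9353,  0.2063,  0.4282,  1.7339, -0.0913,  1.2214, -0.4828]), 'tcp_pos': array([0.4987, 0.2503, 0.298 ]), 'orientation': array([-3.1413e+00, -1.7000e-03,  1.1000e-03]), 'contact_force': array([ 0.2372, -0.369 ,  0.3608]), 'moment': array([0.0044, 0.0122, 0.0283]), 'grip_width': np.float64(0.085)}
```

```bash
python3 -m handwheel '2 40 0 0 0 0 85; 4 90 0 0 0 0 85; 7 140 0 0 0 0 85; 10 190 0 0 0 0 85; 13 240 0 0 0 0 85; 16 290 0 0 0 0 85; 19 340 10 0 0 0 85; 21 390 20 0 0 0 85; 23 430 40 0 0 0 85; 24 452 50 0 0 0 85; 24 452 50 0 0 0 85; 24 452 50 0 0 0 85' && python3 -c "
from h import *
o=st()
for n in('wrist','scene','top'):
  d=snap(n,n+'1'); print(n,proj(d,[[.523,-.2017,.141],[.523,-.2017,.09]]))
"
```

```text
clock: 3.15
tcp_pos: [0.5239, -0.2004, 0.2483]
orientation: [-3.141, -0.004, -0.0]
contact_force: [-0.0, 0.7, 0.1]
grip_width: 0.0853
{'clock': np.float64(3.15), 'joints': array([-0.318 ,  0.2847,  0.7114,  1.8084, -0.2057,  1.1237,  0.4659]), 'tcp_pos': array([ 0.5239, -0.2004,  0.2483]), 'orientation': array([-3.1408e+00, -4.3000e-03, -1.0000e-04]), 'contact_force': array([-0.0443,  0.6576,  0.1045]), 'moment': array([-0.0321, -0.0039, -0.0293]), 'grip_width': np.float64(0.0853)}
wrist [[318.37424085 225.61975272]
 [318.66236539 213.02936065]]
scene [[394.08753186 234.73130879]
 [391.324977   265.71408704]]
top [[405.38892618 251.59974054]
 [400.88923552 252.57398139]]
```

View pics/wrist1.png

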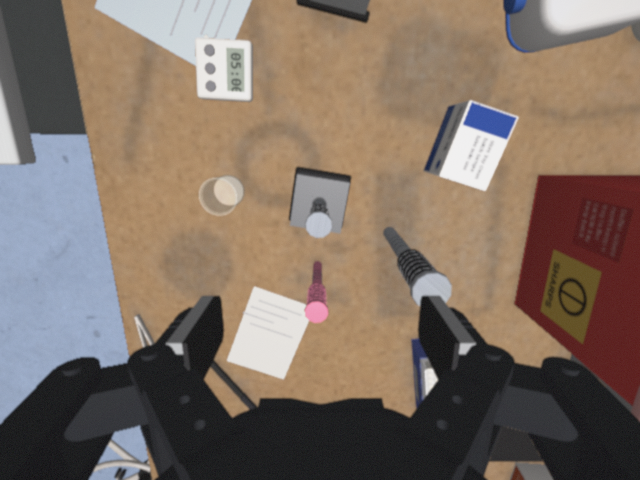

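View pics/scene1.png

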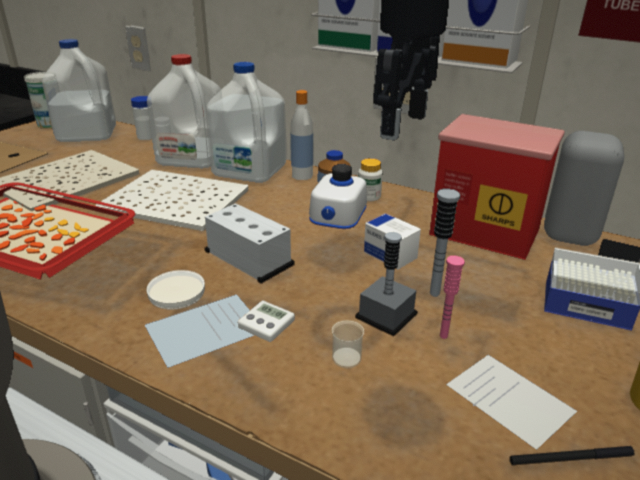

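The wrist view shows the cap at (319,224), against a predicted (318,226), so that agrees to under 1 mm. Descending partway first.

```bash
python3 -m handwheel '0 0 40 0 0 0 85; 0 0 80 0 0 0 85; 0 0 95 0 0 0 85; 0 0 95 0 0 0 85; 0 0 95 0 0 0 85' && python3 -c "
from h import *
o=st()
d=snap('wrist','wrist2'); print(proj(d,[[.523,-.2017,.141],[.523,-.2017,.09]]))
d=snap('scene','scene2')
o=st()
"
```

```text
clock: 3.92
tcp_pos: [0.5243, -0.2027, 0.1547]
orientation: [3.141, 0.0, 0.004]
contact_force: [0.4, -0.4, 0.3]
grip_width: 0.0849
{'clock': np.float64(3.925), 'joints': array([-0.2606,  0.3949,  0.6651,  1.9094, -0.3001,  0.9347,  0.5474]), 'tcp_pos': array([ 0.5243, -0.2027,  0.1547]), 'orientation': array([3.1411e+00, 2.0000e-04, 3.9000e-03]), 'contact_force': array([ 0.4011, -0.3749,  0.2787]), 'moment': array([0.0279, 0.0324, 0.0309]), 'grip_width': np.float64(0.0849)}
[[316.72271691 260.88738556]
 [317.27633496 236.80220386]]
{'clock': np.float64(4.025), 'joints': array([-0.2605,  0.3948,  0.6651,  1.9098, -0.3004,  0.9344,  0.5476]), 'tcp_pos': array([ 0.5242, -0.2026,  0.1546]), 'orientation': array([3.1413e+00, 1.0000e-04, 4.1000e-03]), 'contact_force': array([-0.2096,  0.7382,  0.1782]), 'moment': array([-0.0359,  0.016 ,  0.0049]), 'grip_width': np.float64(0.0849)}
```

View pics/wrist2.png

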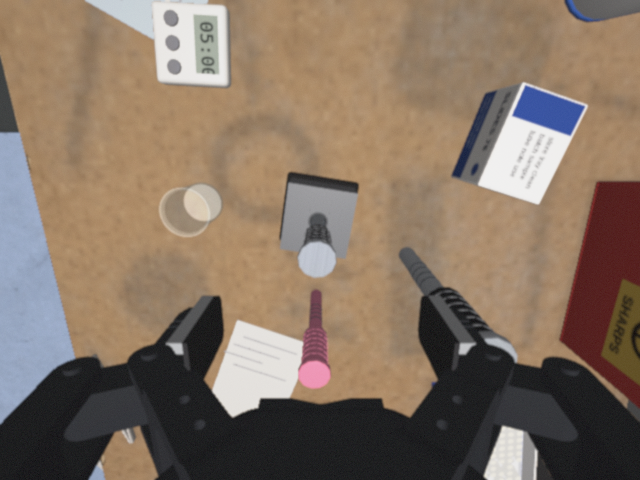

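The wrist view shows the cap at (317,258), close to the prediction. The tall rod at (405,253)-(490,345) lies near the right finger's side, so I'll triangulate it for clearance.

```bash
python3 - <<'E'
from h import *
d=load('top0');w=load('wrist2');e=load('scene0')
def tri(*L):
    A=np.zeros((3,3));b=np.zeros(3);rs=[ray(*x) for x in L]
    for o,q in rs: M=np.eye(3)-np.outer(q,q);A+=M;b+=M@o
    p=np.linalg.solve(A,b);return p,[round(1e3*np.linalg.norm(np.cross(p-o,q)),1) for o,q in rs]
print(onz(d,415.5,213.5,0),onz(w,405,253,0),onz(e,436,293,0))
print('bigcap',tri((d,435.5,201.5),(w,492,345),(e,447,195)))
print('cap',tri((d,405.4,251.7),(w,317,259),(e,393,236)))
print('pink',tri((d,452.5,254.5),(w,314.5,374),(e,455,261)))
print(ray(w,0,0)[0])
E
```

```text
[ 0.61301201 -0.24645464  0.        ] [ 6.13877527e-01 -2.46061427e-01 -5.55111512e-17] [ 0.61713669 -0.24676327  0.        ]
bigcap (array([ 0.61610687, -0.24340265,  0.17299317]), [np.float64(5.6), np.float64(5.2), np.float64(0.7)])
cap (array([ 0.52284085, -0.20124877,  0.13900992]), [np.float64(0.8), np.float64(0.3), np.float64(0.9)])
pink (array([ 0.52058759, -0.29179039,  0.12864355]), [np.float64(0.5), np.float64(0.8), np.float64(1.3)])
[ 0.52473721 -0.13043544  0.33028335]
```

```bash
python3 -m handwheel '-1 -1 30 0 0 0 85; -1 -1 55 0 0 0 85; -1 -1 61 0 0 0 85; -1 -1 61 0 0 0 85; -1 -1 61 0 0 0 85' && python3 -c "
from h import *
d=snap('wrist','wrist3')
d=snap('scene','scene3')
o=st()
"
```

```text
clock: 4.65
tcp_pos: [0.5231, -0.2017, 0.0934]
orientation: [3.141, -0.0, 0.003]
contact_force: [0.2, 0.5, -0.0]
grip_width: 0.0852
{'clock': np.float64(4.75), 'joints': array([-0.2148,  0.4767,  0.6138,  1.9606, -0.3721,  0.8152,  0.6056]), 'tcp_pos': array([ 0.5229, -0.2016,  0.0932]), 'orientation': array([ 3.1414e+00, -1.0000e-04,  2.7000e-03]), 'contact_force': array([ 0.6126, -0.7336, -0.5011]), 'moment': array([-0.0424, -0.0311, -0.0096]), 'grip_width': np.float64(0.0847)}
```

View pics/wrist3.png

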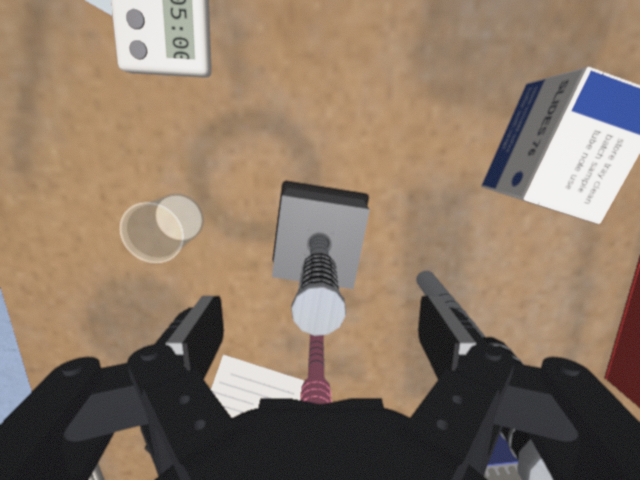

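View pics/scene3.png

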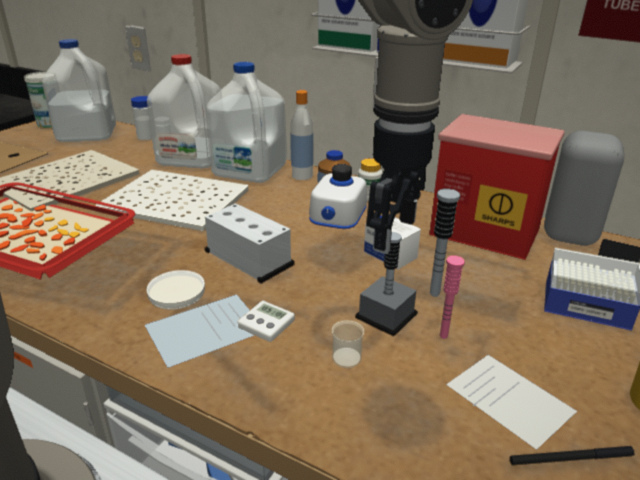

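The handle at (319,300) is centred between the pads. Closing.

```bash
python3 -m handwheel '0 0 0 0 0 0 60; 0 0 0 0 0 0 40; 0 0 0 0 0 0 25; 0 0 0 0 0 0 15; 0 0 0 0 0 0 12; 0 0 0 0 0 0 12; 0 0 0 0 0 0 12; 0 0 0 0 0 0 12' 60 && python3 -c "
from h import *
d=snap('wrist','wrist4')
o=st()
"
```

```text
clock: 5.75
tcp_pos: [0.5224, -0.2015, 0.0924]
orientation: [3.141, -0.0, 0.001]
contact_force: [-0.5, -0.9, 5.9]
grip_width: 0.0207
{'clock': np.float64(5.8), 'joints': array([-0.2144,  0.4777,  0.6134,  1.9612, -0.3723,  0.8148,  0.6058]), 'tcp_pos': array([ 0.5224, -0.2015,  0.0924]), 'orientation': array([ 3.1415e+00, -1.0000e-04,  8.0000e-04]), 'contact_force': array([0.1573, 0.4958, 4.7943]), 'moment': array([-0.0069,  0.2016,  0.0014]), 'grip_width': np.float64(0.0203)}
```

View pics/wrist4.png

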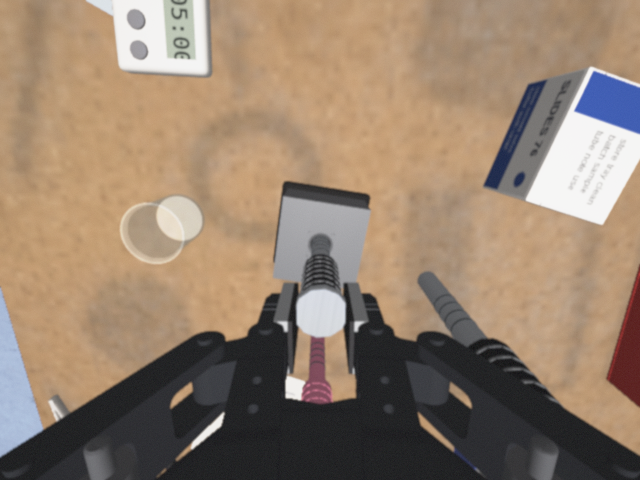

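The grip holds at 20.3 mm on the handle. TCP z = 0.0924 with the tip at 0.010, so the tip is TCP − 82.4 mm. Lifting straight up.

```bash
python3 -m handwheel '0 0 -8 0 0 0 12; 0 0 -20 0 0 0 12; 0 0 -35 0 0 0 12; 0 0 -55 0 0 0 12; 0 0 -80 0 0 0 12; 0 0 -105 0 0 0 12; 0 0 -120 0 0 0 12; 0 0 -120 0 0 0 12; 0 0 -120 0 0 0 12' && python3 -c "
from h import *
d=snap('wrist','wrist5')
d=snap('scene','scene5')
d=snap('top','top5')
o=st()
"
```

```text
clock: 6.92
tcp_pos: [0.5216, -0.2009, 0.2114]
orientation: [-3.141, -0.0, 0.002]
contact_force: [-0.2, 0.3, -0.9]
grip_width: 0.021
{'clock': np.float64(7.075), 'joints': array([-0.3038,  0.3234,  0.7041,  1.8559, -0.239 ,  1.0498,  0.4951]), 'tcp_pos': array([ 0.5216, -0.2011,  0.2113]), 'orientation': array([-3.1414e+00,  0.0000e+00,  2.6000e-03]), 'contact_force': array([-0.158 , -0.2098, -1.3128]), 'moment': array([-0.0021, -0.013 ,  0.0026]), 'grip_width': np.float64(0.0209)}
```

View pics/wrist5.png

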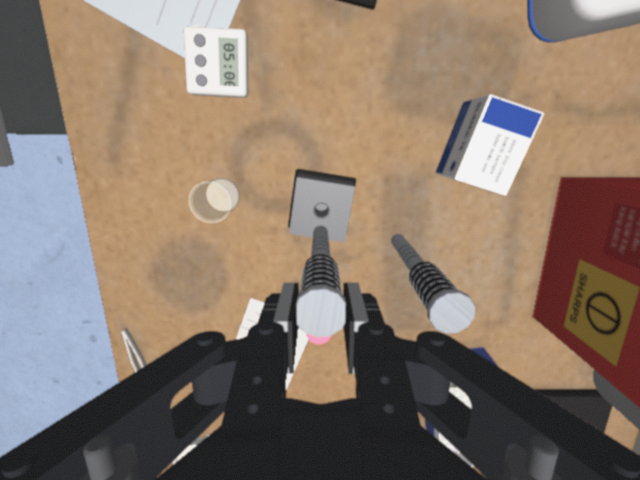

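View pics/scene5.png

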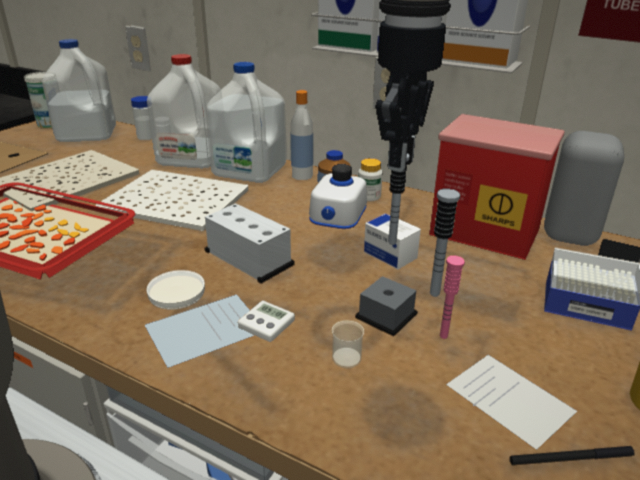

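The rod is lifted clear, and the tip shows at wrist (320,230). Checking tip offset and tilt in the scene and wrist views.

```bash
python3 - <<'E'
from h import *
w=load('wrist5');e=load('scene5');t=load('top5')
T=np.array([.5216,-.2010,.2113]); tip=T-[0,0,.0824]
for n,d in(('w',w),('e',e)): print(n,'tip',proj(d,tip),'capTop',proj(d,tip+[0,0,.131]))
im=cv2.cvtColor(w['pixels'],cv2.COLOR_RGB2BGR);cv2.imwrite('pics/ze.png',cv2.resize(im[190:340,250:400],None,fx=4,fy=4,interpolation=cv2.INTER_CUBIC))
im=cv2.cvtColor(e['pixels'],cv2.COLOR_RGB2BGR);cv2.imwrite('pics/zf.png',cv2.resize(im[150:310,330:450],None,fx=4,fy=4,interpolation=cv2.INTER_CUBIC))
print('hole',onz(w,321,209.5,.045),'scene hole',onz(e,389.5,293.5,.045))
E
```

```text
w tip [[319.39156079 231.76705941]] capTop [[318.10841825 314.64630462]]
e tip [[392.55990181 242.5774256 ]] capTop [[400.37471965 154.0718467 ]]
hole [ 0.52292178 -0.20042069  0.045     ] scene hole [ 0.5185675  -0.20432932  0.045     ]
```

View pics/ze.png

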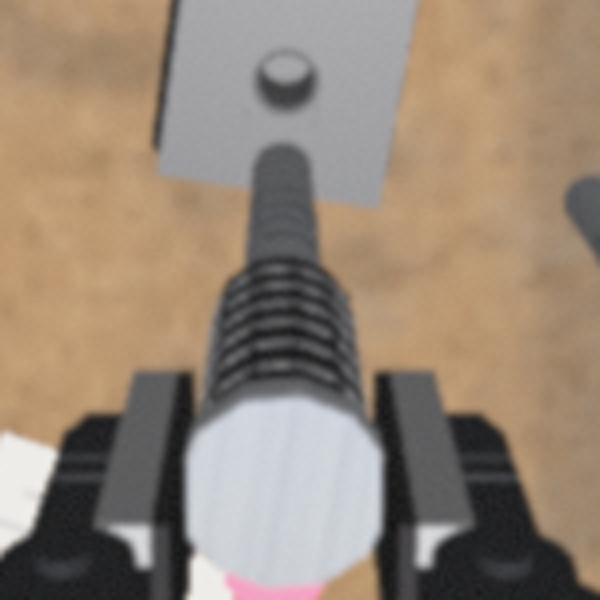

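View pics/zf.png

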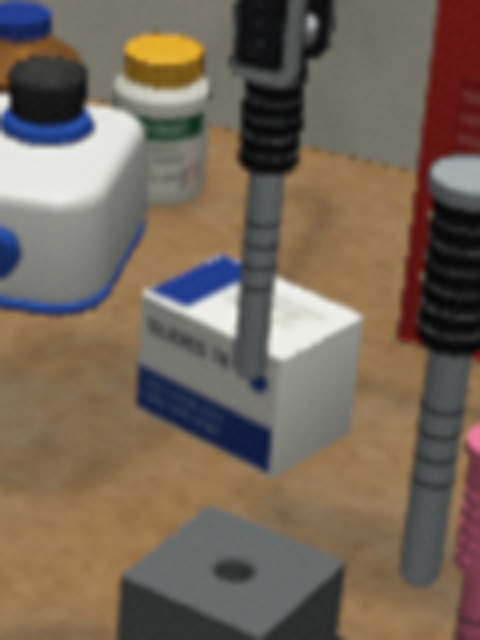

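The tip is seen at (320.4,231) in the wrist view and (393,242) in the scene view, within 1 px of a straight, centred rod. Moving to hover above the nearest well, est. (0.541,0.0247).

```bash
python3 -m handwheel '2 -25 0 0 0 0 12; 5 -65 0 0 0 0 12; 9 -110 0 0 0 0 12; 13 -155 0 0 0 0 12; 17 -195 0 0 0 0 12; 19 -218 5 0 0 0 12; 19 -226 15 0 0 0 12; 19 -226 25 0 0 0 12; 19 -226 25 0 0 0 12; 19 -226 25 0 0 0 12; 19 -226 25 0 0 0 12' && python3 - <<'E'
from h import *
d=snap('wrist','wrist6')
e=snap('scene','scene6')
o=st();T=o['tcp_pos']
tip=T-[0,0,.0824]
print(proj(d,tip),proj(d,[*T[:2],.072]),proj(e,tip),proj(e,[*T[:2],.072]))
im=cv2.cvtColor(d['pixels'],cv2.COLOR_RGB2BGR);cv2.imwrite('pics/zg.png',cv2.resize(im[150:350,220:420],None,fx=3,fy=3,interpolation=cv2.INTER_CUBIC))
im=cv2.cvtColor(e['pixels'],cv2.COLOR_RGB2BGR);cv2.imwrite('pics/zh.png',cv2.resize(im[150:290,190:310],None,fx=4,fy=4,interpolation=cv2.INTER_CUBIC))
E
```

```text
clock: 8.45
tcp_pos: [0.5415, 0.024, 0.1876]
orientation: [-3.141, 0.002, -0.001]
contact_force: [-0.4, 0.2, -2.2]
grip_width: 0.0206
{'clock': np.float64(8.55), 'joints': array([-0.6654,  0.3039,  0.6219,  1.9189, -0.2113,  0.9828,  0.0521]), 'tcp_pos': array([0.5414, 0.0243, 0.1875]), 'orientation': array([-3.1414e+00,  9.0000e-04, -1.0000e-03]), 'contact_force': array([-0.6309,  0.4365, -0.8456]), 'moment': array([-0.0355,  0.0131,  0.0009]), 'grip_width': np.float64(0.0201)}
[[319.20372909 231.28144007]] [[319.30662716 221.34188535]] [[266.87088754 214.18748549]] [[267.62169063 232.05579448]]
```

View pics/zg.png

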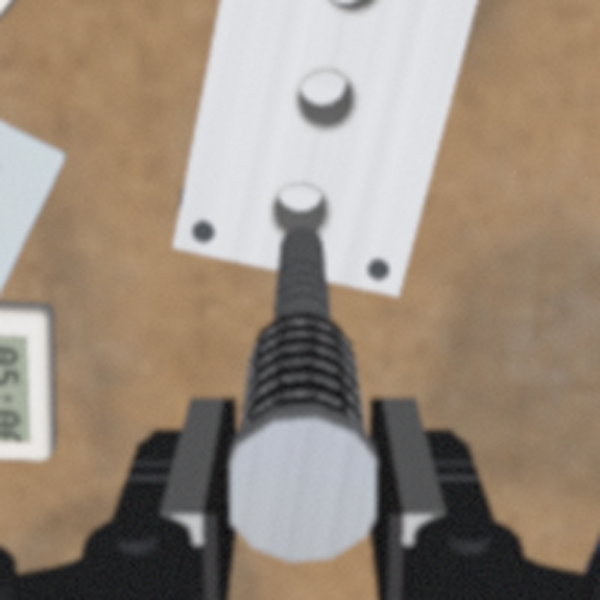

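View pics/zh.png

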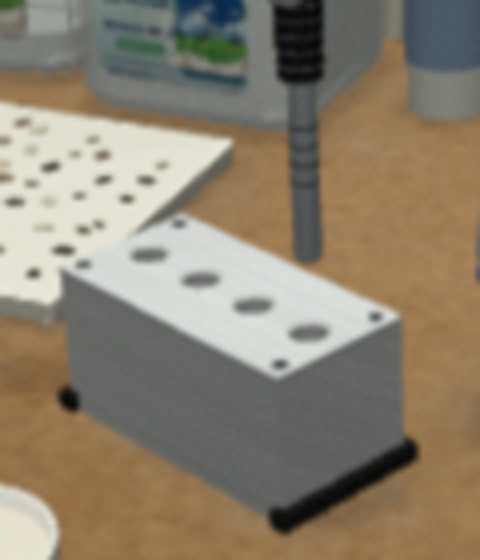

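Wrist zoom: well mouth at about (320,219.3), tip at about (320.3,232). Scene zoom: well at (267.1,232.9), tip at (266.9,214). Next I'll refine with contours and compute the mouth offset from the tip.

```bash
python3 - <<'E'
from h import *
w=load('wrist6');e=load('scene6')
T=np.array([.5414,.0243,.1875]);tip=T-[0,0,.0824]
J=lambda d:np.array([(proj(d,[T[0]+dx,T[1]+dy,.072])-proj(d,[T[0],T[1],.072]))[0]/1 for dx,dy in((.001,0),(0,.001))]).T
print('px/mm wrist',J(w),'scene',J(e), 'wrist f',w['fx'])
g=cv2.cvtColor(w['pixels'],cv2.COLOR_RGB2GRAY)
# second well unobstructed: fit ellipse in wrist
big=cv2.resize(g[165:240,290:360],None,fx=4,fy=4,interpolation=cv2.INTER_CUBIC)
print(g[175:230:2,320]); print(g[219,305:336]); print(g[183,310:345]);print(g[168:196,327])
# predicted rim circles
for c in range(4):
    s=[-51,-17,17,51][c]; p=np.array([.5413+.0002187*(s+51),.0245+.0009758*(s+51),.072]); print(c+1,proj(w,p),proj(e,p))
a=np.linspace(0,6.283,4,endpoint=False)
print('rim',proj(w,[[T[0]+.008*np.cos(x),T[1]+.008*np.sin(x),.072] for x in a]))
print('tiprim',proj(w,[[T[0]+.006*np.cos(x),T[1]+.006*np.sin(x),tip[2]] for x in a]))
E
```

```text
px/mm wrist [[ 1.11896692 -0.00214176]
 [-0.00119398 -1.08884891]] scene [[ 0.34091615 -0.50488508]
 [-0.25666923 -0.15055219]] wrist f 335.14385066691915
[219 209 206 161 120 128 154 194 219 224 223 223 224 224 224 224 224 220
 205 221 226 224 208 110 100  92  81  79]
[224 225 227 224 218 191 144 109  99 111 134 158 181 199 206 208 205 195
 173 145 118 100 101 133 177 207 219 224 225 226 226]
[222 222 223 225 227 228 227 220 197 156 120 124 155 181 204 217 219 221
 218 211 201 175 147 118  99  91 104 138 180 207 220 223 226 226 227]
[225 225 224 221 213 201 211 219 221 222 224 225 225 225 225 221 191 139
 104  98 100 100 106 126 161 192 212 221]
1 [[319.17800429 221.17014743]] [[267.50278933 232.06144664]]
2 [[327.69720259 183.86726652]] [[253.58732244 225.30135381]]
3 [[336.79693259 144.02242049]] [[240.25229463 218.82323656]]
4 [[346.538627   101.36661492]] [[227.4621311  212.60981278]]
rim [[328.24193639 221.37807856]
 [319.27351843 212.6177373 ]
 [310.33841489 221.39637598]
 [319.30610308 230.02359599]]
tiprim [[326.69398101 231.30981407]
 [319.17089695 224.03579399]
 [311.67712759 231.32548588]
 [319.19957762 238.50678371]]
```

Row 219 gives an x centre of 319.8, which is OK. The far rim sits about 1.3 px farther than predicted, so roughly +1 mm in y. Lowering to about 5 mm above the face removes the parallax before I judge again.

```bash
python3 -m handwheel '0 -1 10 0 0 0 12; 0 -1 20 0 0 0 12; 0 -1 26 0 0 0 12; 0 -1 28 0 0 0 12; 0 -1 28 0 0 0 12; 0 -1 28 0 0 0 12' && python3 - <<'E'
from h import *
d=snap('wrist','wrist7')
e=snap('scene','scene7')
t=snap('top','top7')
o=st();T=o['tcp_pos']
tip=T-[0,0,.0824]
print(proj(d,tip),proj(d,[*T[:2],.072]),proj(e,tip),proj(e,[*T[:2],.072]))
im=cv2.cvtColor(d['pixels'],cv2.COLOR_RGB2BGR);cv2.imwrite('pics/zi.png',cv2.resize(im[170:270,270:370],None,fx=6,fy=6,interpolation=cv2.INTER_CUBIC))
im=cv2.cvtColor(e['pixels'],cv2.COLOR_RGB2BGR);cv2.imwrite('pics/zj.png',cv2.resize(im[190:260,220:310],None,fx=8,fy=8,interpolation=cv2.INTER_CUBIC))
E
```

```text
clock: 9.3
tcp_pos: [0.5414, 0.0256, 0.1594]
orientation: [-3.141, 0.0, -0.001]
contact_force: [-0.1, 0.3, -1.9]
grip_width: 0.0204
{'clock': np.float64(9.45), 'joints': array([-0.6499,  0.3407,  0.6064,  1.9467, -0.2409,  0.9251,  0.0758]), 'tcp_pos': array([0.5413, 0.0257, 0.1594]), 'orientation': array([-3.1414e+00, -0.0000e+00, -7.0000e-04]), 'contact_force': array([ 0.3358, -0.0257, -0.8771]), 'moment': array([ 0.0306,  0.0133, -0.0071]), 'grip_width': np.float64(0.0204)}
[[319.1762853 231.6802135]] [[319.19509579 230.01841067]] [[266.80086768 229.20522742]] [[266.91480049 231.87079694]]
```

View pics/zi.png

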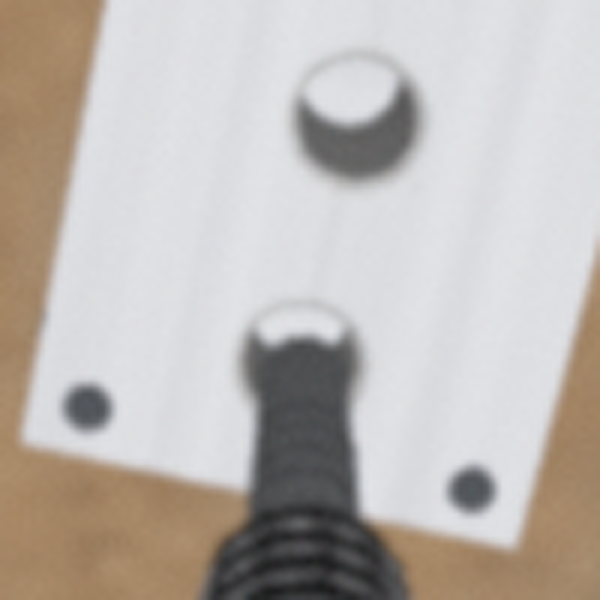

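View pics/zj.png

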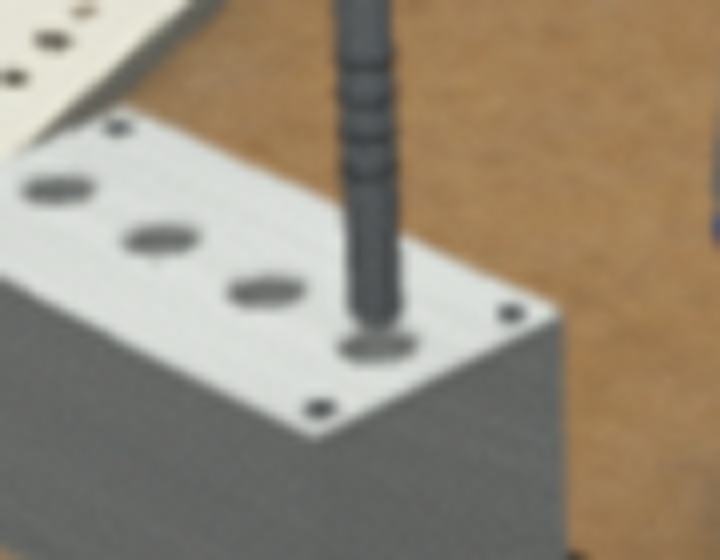

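Wrist zoom: mouth centre at about (319.9,230.3) against TCP projection (319.2,230.0), and the shank at u=320.4. That is aligned to about 0.5 mm. Lowering gently through the mouth.

```bash
python3 -m handwheel '0 0 1.5 0 0 0 12; 0 0 3 0 0 0 12; 0 0 4.5 0 0 0 12; 0 0 5.5 0 0 0 12; 0 0 6.5 0 0 0 12; 0 0 7 0 0 0 12; 0 0 7 0 0 0 12'
```

```text
clock: 10.32
tcp_pos: [0.5412, 0.0257, 0.1522]
orientation: [-3.142, -0.0, -0.0]
contact_force: [0.2, -0.1, -1.0]
grip_width: 0.0204
```

```bash
python3 -m handwheel '0 0 1 0 0 0 12; 0 0 2 0 0 0 12; 0 0 2 0 0 0 12'; python3 -c "
from h import *
st()
e=snap('scene','scene8'); im=cv2.cvtColor(e['pixels'],cv2.COLOR_RGB2BGR);cv2.imwrite('pics/zk.png',cv2.resize(im[190:260,220:310],None,fx=8,fy=8,interpolation=cv2.INTER_CUBIC))"
```

```text
clock: 10.7
tcp_pos: [0.5411, 0.0257, 0.1501]
orientation: [3.142, -0.0, -0.0]
contact_force: [0.1, -0.1, -1.2]
grip_width: 0.0206
{'clock': np.float64(10.7), 'joints': array([-0.6436,  0.3534,  0.6006,  1.9553, -0.251 ,  0.9067,  0.0844]), 'tcp_pos': array([0.5411, 0.0257, 0.1501]), 'orientation': array([ 3.1416e+00, -0.0000e+00, -3.0000e-04]), 'contact_force': array([ 0.0634, -0.0932, -1.1725]), 'moment': array([ 0.0383, -0.0374, -0.0014]), 'grip_width': np.float64(0.0206)}
```

View pics/zk.png

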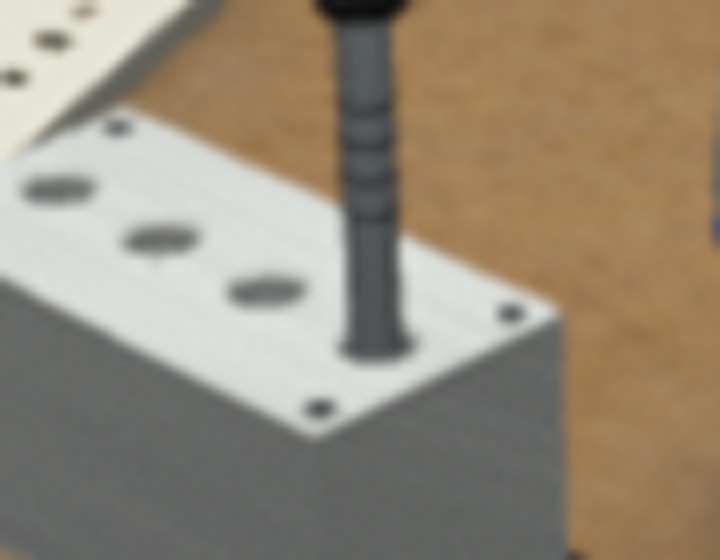

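The tip has entered the mouth freely, with no contact force. Lowering to just above the shallowest possible floor (TCP 0.118).

```bash
python3 -m handwheel '0 0 2 0 0 0 12; 0 0 5 0 0 0 12; 0 0 8 0 0 0 12; 0 0 11 0 0 0 12; 0 0 14 0 0 0 12; 0 0 17 0 0 0 12; 0 0 20 0 0 0 12; 0 0 23 0 0 0 12; 0 0 26 0 0 0 12; 0 0 28 0 0 0 12; 0 0 28 0 0 0 12'
```

```text
clock: 12.12
tcp_pos: [0.5411, 0.0256, 0.122]
orientation: [3.142, -0.0, -0.0]
contact_force: [0.6, -0.7, -0.7]
grip_width: 0.0207
```

```bash
python3 -m handwheel '0 0 1 0 0 0 12; 0 0 2 0 0 0 12; 0 0 3 0 0 0 12; 0 0 4 0 0 0 12; 0 0 4 0 0 0 12'
```

```text
clock: 12.75
tcp_pos: [0.5415, 0.0257, 0.1185]
orientation: [-3.141, 0.0, -0.001]
contact_force: [-1.0, -0.8, 2.9]
grip_width: 0.0203
```

```bash
python3 -m handwheel '0 0 1 0 0 0 12; 0 0 2 0 0 0 12; 0 0 2 0 0 0 12'
```

```text
clock: 13.12
tcp_pos: [0.5432, 0.0257, 0.1182]
orientation: [-3.14, 0.0, -0.006]
contact_force: [-1.7, 0.2, 14.6]
grip_width: 0.0203
```

It bottomed at TCP z 0.1182, tip ≈0.036, so this well is 36 mm deep (force jumped to 14.6 N). Now out and over to the next well.

```bash
python3 -m handwheel '0 0 -2 0 0 0 12; 0 0 -5 0 0 0 12; 0 0 -12 0 0 0 12; 0 0 -22 0 0 0 12; 0 0 -32 0 0 0 12; 0 0 -42 0 0 0 12; 0 0 -52 0 0 0 12; 0 0 -54 0 0 0 12; 3 -15 -54 0 0 0 12; 7.4 -33.2 -54 0 0 0 12; 7.4 -33.2 -54 0 0 0 12; 7.4 -33.2 -54 0 0 0 12' && python3 - <<'E'
from h import *
d=snap('wrist','wrist9')
e=snap('scene','scene9')
o=st();T=o['tcp_pos']
tip=T-[0,0,.0824]
print(proj(d,tip),proj(d,[*T[:2],.072]),proj(e,tip),proj(e,[*T[:2],.072]))
im=cv2.cvtColor(d['pixels'],cv2.COLOR_RGB2BGR);cv2.imwrite('pics/zl.png',cv2.resize(im[170:270,270:370],None,fx=6,fy=6,interpolation=cv2.INTER_CUBIC))
im=cv2.cvtColor(e['pixels'],cv2.COLOR_RGB2BGR);cv2.imwrite('pics/zm.png',cv2.resize(im[190:260,220:310],None,fx=8,fy=8,interpolation=cv2.INTER_CUBIC))
E
```

```text
clock: 14.62
tcp_pos: [0.5484, 0.0589, 0.1699]
orientation: [3.141, 0.001, -0.001]
contact_force: [0.4, 0.2, -1.3]
grip_width: 0.0205
{'clock': np.float64(14.725), 'joints': array([-0.6997,  0.3431,  0.6018,  1.9139, -0.235 ,  0.9549,  0.0111]), 'tcp_pos': array([0.5484, 0.0582, 0.1701]), 'orientation': array([ 3.1411e+00, -1.2000e-03, -6.0000e-04]), 'contact_force': array([ 0.1018, -0.6985, -1.7042]), 'moment': array([ 0.0297, -0.0092, -0.0039]), 'grip_width': np.float64(0.0206)}
[[319.42124138 232.52210217]] [[319.48617747 227.47073563]] [[252.74409747 217.07110443]] [[253.20986877 225.30829822]]
```

View pics/zl.png

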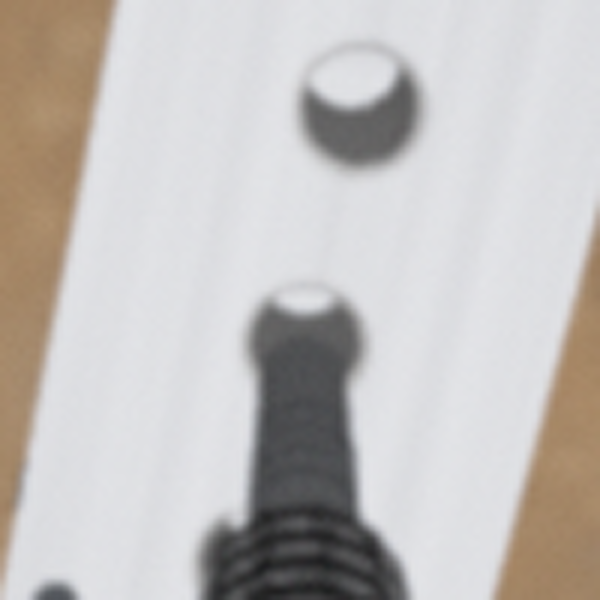

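View pics/zm.png

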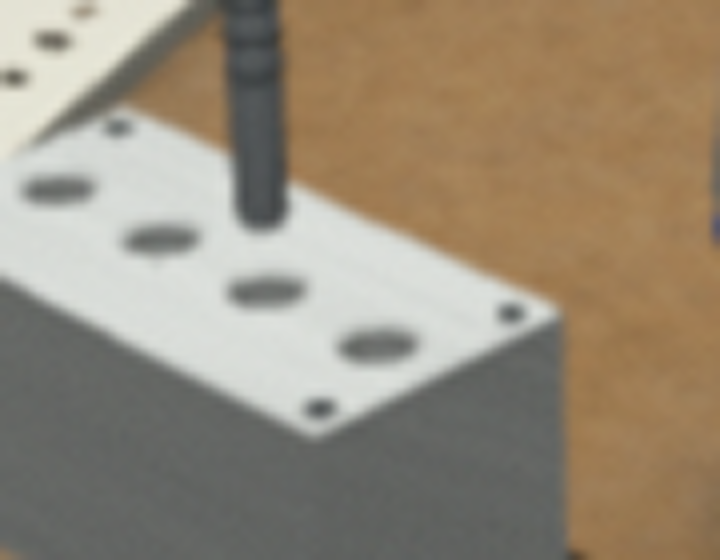

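The mouth is centred at (320.8,227.2) against the TCP projection (319.5,227.5), and the shank is at 320.2. I'll add 0.5 mm in x and enter.

```bash
python3 -m handwheel '0.5 0 4 0 0 0 12; 0.5 0 8 0 0 0 12; 0.5 0 11 0 0 0 12; 0.5 0 13 0 0 0 12; 0.5 0 14.5 0 0 0 12; 0.5 0 16 0 0 0 12; 0.5 0 17.5 0 0 0 12; 0.5 0 18 0 0 0 12; 0.5 0 18 0 0 0 12'
```

```text
clock: 15.85
tcp_pos: [0.5491, 0.0589, 0.1522]
orientation: [-3.142, -0.0, -0.0]
contact_force: [-0.2, -0.8, -1.0]
grip_width: 0.0206
```

```bash
python3 -m handwheel '0 0 1 0 0 0 12; 0 0 2 0 0 0 12; 0 0 2 0 0 0 12'
```

```text
clock: 16.23
tcp_pos: [0.549, 0.0589, 0.1501]
orientation: [3.142, 0.0, -0.0]
contact_force: [0.2, -0.1, -1.3]
grip_width: 0.0209
```

```bash
python3 -m handwheel '0 0 2 0 0 0 12; 0 0 5.5 0 0 0 12; 0 0 9 0 0 0 12; 0 0 12.5 0 0 0 12; 0 0 16 0 0 0 12; 0 0 19.5 0 0 0 12; 0 0 23 0 0 0 12; 0 0 26.5 0 0 0 12; 0 0 30 0 0 0 12; 0 0 33 0 0 0 12; 0 0 35 0 0 0 12; 0 0 35 0 0 0 12'
```

```text
clock: 17.73
tcp_pos: [0.549, 0.0588, 0.1151]
orientation: [3.142, -0.0, -0.0]
contact_force: [1.0, -0.1, -0.6]
grip_width: 0.0204
```

```bash
python3 -m handwheel '0 0 1 0 0 0 12; 0 0 2 0 0 0 12; 0 0 3 0 0 0 12; 0 0 4 0 0 0 12; 0 0 5 0 0 0 12; 0 0 5 0 0 0 12'
```

```text
clock: 18.48
tcp_pos: [0.549, 0.0588, 0.1101]
orientation: [3.142, -0.0, -0.0]
contact_force: [-0.0, 0.7, -0.4]
grip_width: 0.0206
```

```bash
python3 -m handwheel '0 0 0.5 0 0 0 12; 0 0 1 0 0 0 12; 0 0 1 0 0 0 12'
```

```text
clock: 18.85
tcp_pos: [0.5491, 0.0589, 0.1092]
orientation: [-3.142, -0.0, 0.0]
contact_force: [-1.0, -0.4, -0.6]
grip_width: 0.0208
```

```bash
python3 -m handwheel '0 0 1 0 0 0 12; 0 0 2 0 0 0 12; 0 0 2 0 0 0 12'
```

```text
clock: 19.23
tcp_pos: [0.549, 0.0589, 0.1071]
orientation: [3.142, -0.0, -0.0]
contact_force: [-0.3, 0.3, -0.8]
grip_width: 0.0206
```

```bash
python3 -m handwheel '0 0 1 0 0 0 12; 0 0 2 0 0 0 12; 0 0 3 0 0 0 12; 0 0 3.5 0 0 0 12; 0 0 3.5 0 0 0 12'
```

```text
clock: 19.85
tcp_pos: [0.5491, 0.0588, 0.1037]
orientation: [3.142, -0.0, -0.0]
contact_force: [-0.1, -1.4, -0.8]
grip_width: 0.0206
```

```bash
python3 -m handwheel '0 0 0.5 0 0 0 12; 0 0 1.5 0 0 0 12; 0 0 2 0 0 0 12; 0 0 2 0 0 0 12'
```

```text
clock: 20.35
tcp_pos: [0.5498, 0.0589, 0.1025]
orientation: [-3.141, 0.0, -0.002]
contact_force: [-0.5, 0.7, 4.8]
grip_width: 0.0204
```

Contact is at TCP z 0.1025, 15.7 mm lower than the 36 mm floor, which gives 52 mm (44 mm would have touched at 0.110). I'll verify with the rings in the scene view.

```bash
python3 - <<'E'
from h import *
e=snap('scene','scene10');d=snap('wrist','wrist10')
o=st();T=o['tcp_pos']
for z in (36,44,52,60): print(z,(proj(e,[*T[:2],.020+z/1000])-[220,170]+.5)*8-.5)
im=cv2.cvtColor(e['pixels'],cv2.COLOR_RGB2BGR);cv2.imwrite('pics/zn.png',cv2.resize(im[170:245,220:310],None,fx=8,fy=8,interpolation=cv2.INTER_CUBIC))
E
```

```text
{'clock': np.float64(20.45), 'joints': array([-0.6519,  0.4365,  0.5538,  1.9685, -0.31  ,  0.8185,  0.0739]), 'tcp_pos': array([0.5497, 0.0589, 0.1024]), 'orientation': array([-3.141e+00,  2.000e-04, -1.900e-03]), 'contact_force': array([-0.6906,  0.0475,  4.9163]), 'moment': array([-0.0397,  0.3384,  0.0396]), 'grip_width': np.float64(0.0204)}
36 [[273.83639973 508.62971511]]
44 [[271.97898608 475.6971673 ]]
52 [[270.10565383 442.48237752]]
60 [[268.21619745 408.98170182]]
```

View pics/zn.png

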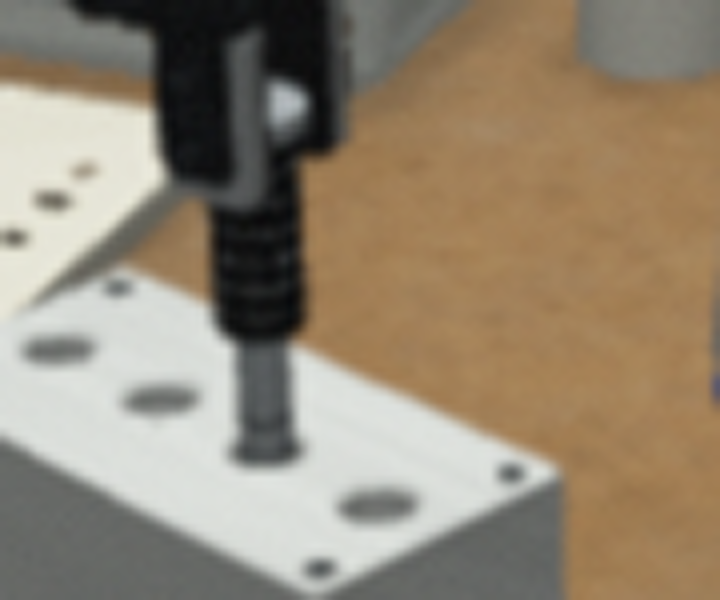

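Exactly one ring (60 mm, y≈422) stands above the mouth, and the 52 mm ring is at the mouth (≈450). So this is the 52 mm well, and the rod is on its floor. Easing off the pressure, then releasing.

```bash
python3 -m handwheel '0 0 -0.4 0 0 0 12; 0 0 -0.4 0 0 0 12; 0 0 -0.4 0 0 0 16; 0 0 -0.4 0 0 0 20; 0 0 -0.4 0 0 0 24; 0 0 -0.4 0 0 0 32; 0 0 -0.4 0 0 0 45; 0 0 -0.4 0 0 0 60; 0 0 -0.4 0 0 0 85; 0 0 -0.4 0 0 0 85; 0 0 -0.4 0 0 0 85' 20; python3 - <<'E'
from h import *
e=snap('scene','scene11');d=snap('wrist','wrist11')
st()
im=cv2.cvtColor(e['pixels'],cv2.COLOR_RGB2BGR);cv2.imwrite('pics/zo.png',cv2.resize(im[170:245,220:310],None,fx=8,fy=8,interpolation=cv2.INTER_CUBIC))
E
```

```text
clock: 21.82
tcp_pos: [0.5491, 0.0589, 0.1021]
orientation: [-3.142, 0.0, -0.0]
contact_force: [-0.6, -0.4, 0.4]
grip_width: 0.085
{'clock': np.float64(21.925), 'joints': array([-0.6522,  0.4367,  0.5537,  1.9692, -0.3095,  0.8187,  0.0735]), 'tcp_pos': array([0.5491, 0.0589, 0.1021]), 'orientation': array([-3.1416,  0.    , -0.    ]), 'contact_force': array([-0.0343, -0.7171,  0.3759]), 'moment': array([-0.0114,  0.0192, -0.0182]), 'grip_width': np.float64(0.0849)}
```

View pics/zo.png

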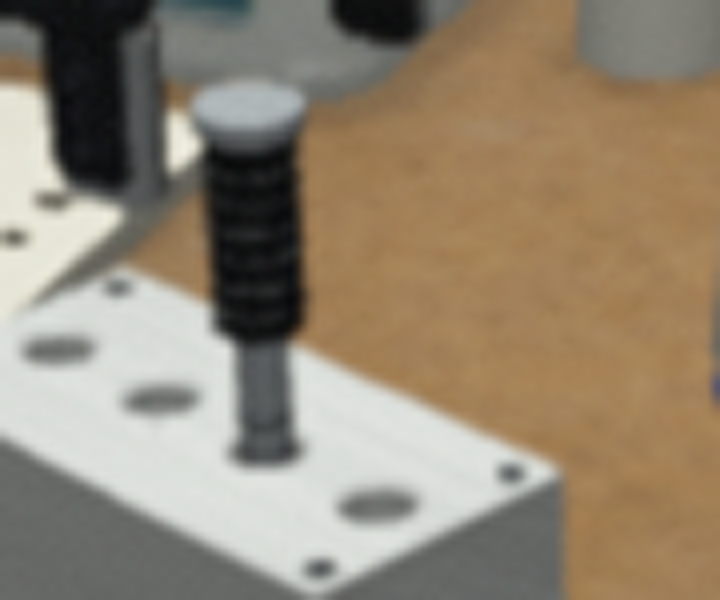

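View pics/wrist11.png

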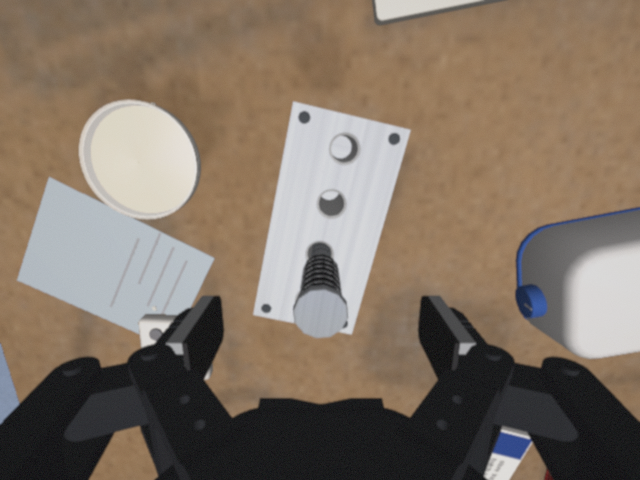

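The rod stands free and did not shift on release: the 60 mm ring is still at y≈422, and the cap at wrist (320,310) is between the open fingers. Retreating straight up.

```bash
python3 -m handwheel '0 0 -10 0 0 0 85; 0 0 -30 0 0 0 85; 0 0 -60 0 0 0 85; 0 0 -100 0 0 0 85; 0 0 -140 0 0 0 85; 0 0 -170 0 0 0 85; 0 0 -180 0 0 0 85; 0 0 -180 0 0 0 85; 0 0 -180 0 0 0 85; 0 0 -180 0 0 0 85'; python3 - <<'E'
from h import *
e=snap('scene','scene12');t=snap('top','top12')
a=load('top0');
df=cv2.absdiff(t['pixels'],a['pixels']).max(2)
for n,(x0,x1,y0,y1) in dict(petri=(220,275,275,330),timer=(308,345,283,322),beaker=(375,408,292,325),carton=(340,398,148,198)).items(): print(n,df[y0:y1,x0:x1].max(),(df[y0:y1,x0:x1]>40).sum())
E
```

```text
clock: 23.18
tcp_pos: [0.5484, 0.0588, 0.2809]
orientation: [3.141, -0.0, -0.003]
contact_force: [-0.0, -0.1, -1.2]
grip_width: 0.0852
petri 72 260
timer 23 0
beaker 22 0
carton 23 0
```

View pics/scene12.png

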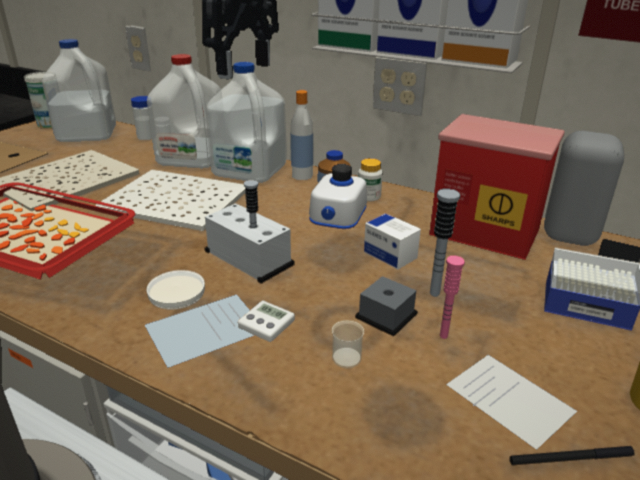

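View pics/top12.png

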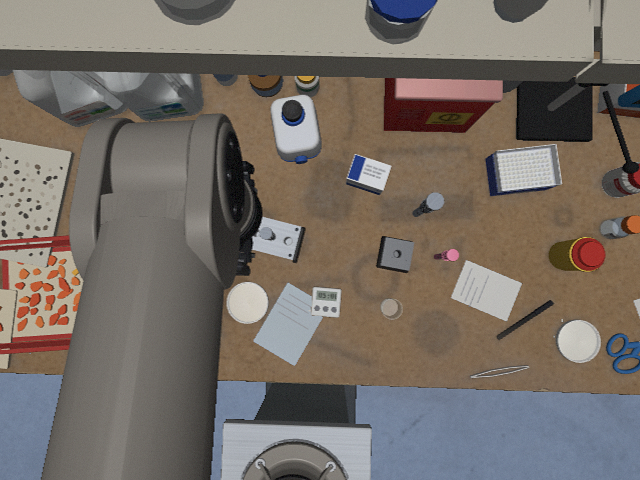

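The scene view shows the rod standing in the second well from the near end (251,205) and the dish at the same pixels as before (175,289). The top-view difference there comes from the arm covering its left edge. The other bystanders are unchanged. Handing in.

```bash
python3 - <<'E'
from h import *
a=load('scene0')['pixels'];b=load('scene12')['pixels']
print('petri scene diff',cv2.absdiff(a,b).max(2)[265:312,140:212].max())
print(workorder.hand_in())
E
```

```text
petri scene diff 5
the job is handed in; nothing more can be done
None
```

The depth rod is standing in the 52 mm well, on the bottom and let go, and the job is handed in at about 23 s of the 64 s allowed.

- **Sounding:** I sounded two wells and did not sound the other two, because the second was clearly the right one. The end well nearest the stand bottomed at TCP z 0.1182 m, which makes it 36 mm deep. Its neighbour bottomed at 0.1025 m, 15.7 mm lower, which makes it 52 mm deep.
- **Ring check:** with the rod down, only the 60 mm ring showed above the block and the 52 mm ring was level with its top face, which agrees.
- **Forces:** the highest force I read while lowering was about 15 N, on the floor of the 36 mm well. It was about 5 N on the 52 mm floor, and I never felt contact with the block's top face.
- **Release:** the rod did not shift when I opened the fingers. The arm then backed straight up and was touching nothing.
- **Bystanders:** the timer, beaker and carton look unchanged from above. The dish differed in the top view, which I put down to the arm covering part of it, because the scene view shows it unchanged.
- **Disagreement:** the scene camera sat about 1 px (a few mm) off the other two. I aimed with the top and wrist views, and the rod went into both wells without contact.

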